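# Snap the slicing insert into the vegetable slicer bed

## Task

Slide the grey slicing insert along the white slicer bed to the empty pocket at the bed's other end and seat it: fully home, lying flat and square in the pocket with its top flush with the bed, pressed down past the spring clips at both ends. Press slowly and firmly, without knocking it or using brute force, and leave the can, the jar and the carton where they stand.

Things in the scene. Friction and masses are not known exactly. Their poses are not given: they have to be found in the camera images.
- bed: White plastic slicer bed, fixed to the worktop: 180 (x) by 360 (y) by 48 mm high. Origin: centre of its underside; z up. The flat deck (top) runs from y = -180 to +30 mm, where the insert lies at the start. The pocket opens in it from y = +30 to +153, x = -52 to +52 mm, 20 mm deep, its two long edges (x = -52, +52) bevelled 4 mm at 45 degrees.
- pocket (a point): Centre of the pocket's floor (104 by 123 mm, 20 mm below the deck); axes as the bed's. In the middle of each end wall (y = -61.5, +61.5 mm) is a sprung clip, 30 mm wide, 6 mm proud, sloped from 19 to 9.5 mm above the floor. It yields and springs back over the insert's end flange when that end is pressed down with 10 to 25 N; a flange can also slide in under it.
- insert: Loose grey slicing insert with steel blades, 0.3 kg: 100 (x) by 120 (y) by 20 mm thick. Origin: centre of its underside; z up. Its lowest 6 mm is 120 mm long, the body above 100 mm, leaving a 10 mm ledge (end flange) at both y ends. Goes lengthwise along the bed, either way round. Too wide to grasp: push it. Seated, its origin is on the pocket point, its top level with the deck.
- can: Tin can, radius 37 mm, 105 mm tall, standing beside the pocket. Origin at the centre of its underside. Leave it.
- jar: Lidded jar, radius 36 mm, 100 mm tall, standing beyond the pocket end of the bed. Origin at the centre of its underside. Leave it.
- carton: Cardboard carton, 150 x 50 x 100 mm high, standing beyond the deck end of the bed. Origin at the centre of its underside. Leave it.
Not all that is in view belongs to the job. There is more than one size of the insert; the job needs the largest.

How it is judged (in metres and radians):
At the end, for the whole second after the job is handed in: The insert lies in the pocket, its origin within 6 mm sideways of the pocket point and less than 2.5 mm above it, tilted less than 0.03 rad, its y axis within 0.06 rad of the bed's y axis (either way round), at rest (horizontal distance between insert and pocket below 0.006 m and z of insert in the frame of pocket below 0.0025 m and angle between insert's own z axis and vertical below 0.03 rad and angle between the y axis of insert and the y axis of pocket, either way round below 0.06 rad and linear speed of insert below 0.01 m/s); the robot touches nothing.
It fails at once if the can, the jar or the carton is moved by more than 20 mm (distance of any of can, jar, carton from where it was at the start of the episode above 0.02 m).
It fails at once if the insert is knocked, pressed or pushed with more than 150 N (contact force between any of the fingers, the arm and insert above 150 N).
It also fails if it takes over 67 s, if anything falls off the work surface, if the arm or the gripper's body presses on something with over 40 N, if the wrist force passes 120 N, or if a joint passes its speed limit or range.

## Robot

A 7-joint arm with a two-finger parallel gripper is mounted at the origin on the work surface. World frame = base frame: x ahead of the robot, y to its left, z up, the work surface at z = 0. Lengths are in m, angles in degrees, forces in N, time in s.
With the tool pointing down it reaches from about 0.375 to 0.925 m from the base axis. Payload 3.1 kg.
Tool frame: the origin (TCP) lies between the finger pads; the fingertips stand r.tip_reach ahead of it and the grasp point (between the pads) lies 11 mm behind it (r.tip_reach is the distance from the TCP to the fingertips, in m); z points along the fingers, y is the line along which they close (so a half turn about z gives the same grasp; the last joint's range is limited). The gripper opens to 85 mm and grips with 20 to 120 N. Pads are 22 mm wide; open, the fingers measure 114 mm over their backs; the gripper's body (76 mm by 85 mm) begins 54 mm behind the grasp point. The pads swing forward as they close: fully open they stand 13 mm farther back than shut.
Start: joints at [-77.624, 21.939, 2.515, 91.553, -1.026, 66.532, -2.859], TCP at [0.201, 0.618, 0.239] pointing down, gripper open.
Joint ranges: [-149.38, 149.38], [-23.57, 123.04], [-84.95, 90], [0, 143.3], [-89.99, 269.99], [3.08, 112.72], [-163.45, 163.45]. Speed limits (degrees/s): [159.86, 159.86, 180, 180, 180, 180, 180].

## Interface

Orientations are given as a 3x3 rotation matrix whose columns are the frame's x, y, z axes.
In Python, from bench import get_obs, eyes, r gives the robot as it stands. The module is installed in compiled form; this text tells all that it offers.
- The arm moves only by the tool move_arm, never from a script. Its argument "motion" is one flat list of numbers, 7 for each row, row after row: the shift along the tool's x, y, z as a fraction of full scale, then the turn, a rotation vector about the tool's x, y, z as a fraction of full scale, then the opening, from -1 (shut) to 1 (fully open). In form: [dx, dy, dz, rx, ry, rz, gripper, dx, dy, dz, rx, ry, rz, gripper, ...]. A call has 1 to 20 rows; each row is the pose to reach, as a shift and turn from the pose commanded when the call began, along the tool's axes at that moment, turning the shorter way round; what a row does not reach only later rows make up. Full scale, the value 1, is 0.2 m for a shift and pi rad for a turn. A row lasts 1/8 s, in which the tool goes at most 62.5 mm and 10.7 degrees, less where a joint would pass 70% of its speed; a pose out of reach is approached as far as the arm can. A call with a number of a shift or a turn outside -1 to 1 is refused whole. A call with a gripper value outside its range is refused whole. The fingers move at their own pace and stop on an object; "squeeze" is the grip in N (left out, the last holds). Time passes only in rows, so rows that repeat a pose let the fingers close. It gives the time, the measured TCP pose, the force, the opening and the grip force at its end, in the units of the state.
- get_obs(): the state, without advancing time (a new reading comes with each control period).
- eyes.get_image(name): name is "scene" or "top"; returns the picture (400x640x3 uint8, blue, green, red); there is no depth.
- eyes.camera_params(name): a dict with "fovy" (degrees; the focal length in pixels is half the picture's height over the tangent of half this angle, whatever the lens; pixels are square), "cx", "cy" (the principal point, pixels), "R" (3x3) and "t" (3): a world point X has camera coordinates R X + t. Camera axes: x right, y down, z forward; pixel columns grow to the right and rows downward; lengths in m; the calibration is good to about 2 mm. A picture is of the moment at which its call begins. camera_params takes no time and is no camera call.
- r.hand_in(): hands the job in; it is judged then, once.
The state is a dict: "clock": time; "qpos": joint angles; "joint_vel": joint speeds; "tau": joint torques, N m; "tcp_pos": TCP position; "orientation": TCP orientation; "force": force on the tool from outside, world axes, zero at the start; "ft_torque": the same for the moment, N m; "grip_width": finger opening in m; "grip_force": force on a finger pad.
Only numpy, scipy, OpenCV 4.12 (cv2) and the standard library are available. Lean on these libraries where they do the work, as an engineer would, in place of code of your own. Each camera call takes 0.05 s, during which the arm holds its last target. There are 200 camera calls.

## Working session

There is one attempt and no reset: what is moved stays moved. The work goes in short steps, Python scripts to look and compute and a tool call to move; the robot and the scene stay as the last step left them, time stands still between calls to the robot, and variables do not carry over. Pictures are saved under pics/ and viewed, at most 10 in all, crops included, and the job is handed in when it is done.

Besides the shell and the picture viewer there is one more tool, called after ">>>" in YAML: its name, and indented under it one key for each argument. move_arm: Moves the arm, as the interface text tells. Shift numbers are shares of 0.2 m and turn numbers shares of pi rad, none past 1 either way. Its arguments: {"type":"object","properties":{"motion":{"type":"array","items":{"type":"number","minimum":-1,"maximum":1}},"squeeze":{"type":"number"}},"required":["motion"]}

```bash
mkdir -p pics
python3 - <<'E'
from bench import get_obs, eyes, r
import cv2,numpy as np
for n in("scene","top"):
    cv2.imwrite(f"pics/{n}0.png",eyes.get_image(n)); p=eyes.camera_params(n); print(n,p)
    R=np.array(p["R"]);print(-R.T@np.array(p["t"]))
o=get_obs();print(o["clock"],o["tcp_pos"],o["orientation"],o["force"],o["grip_width"],r.tip_reach)
E
```

```text
scene {'fovy': 45.00657308793498, 'cx': 318.1834101893707, 'cy': 199.70563292940494, 'R': array([[ 0.75209915,  0.65904587,  0.00232517],
       [ 0.50370092, -0.5725381 , -0.64690456],
       [-0.42500853,  0.48770757, -0.76256743]]), 't': array([-0.39657076, -0.26928248,  1.46502881])}
[ 1.05654811 -0.60732179  0.94390528]
top {'fovy': 57.79791677358466, 'cx': 326.7680582570656, 'cy': 206.90330651603142, 'R': array([[ 0.00298061, -0.99981697, -0.0188984 ],
       [-0.99518793, -0.00111484, -0.09797831],
       [ 0.09793931,  0.0190995 , -0.9950091 ]]), 't': array([-0.00224322,  0.5571405 ,  0.95343495])}
[ 0.46108743 -0.01983182  1.00322174]
0.1 [0.20035675 0.61745224 0.23800692] [[-9.51201196e-01  3.08570672e-01 -6.52151272e-04]
 [ 3.08571345e-01  9.51198358e-01 -2.32566995e-03]
 [-9.73083189e-05 -2.41341523e-03 -9.99997083e-01]] [ 0.82883043 -0.12147871 -0.64536815] 0.08582428914416225 0.008
```

View pics/scene0.png

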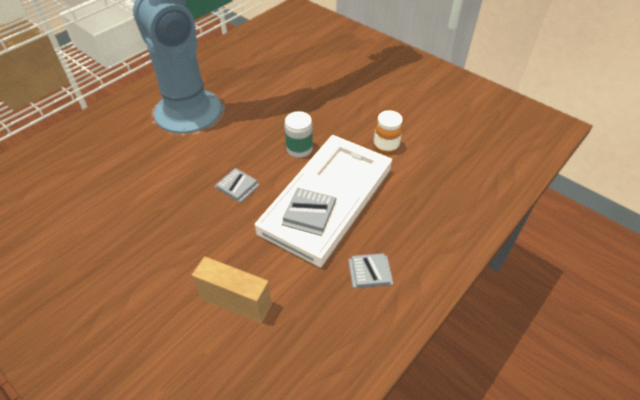

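View pics/top0.png

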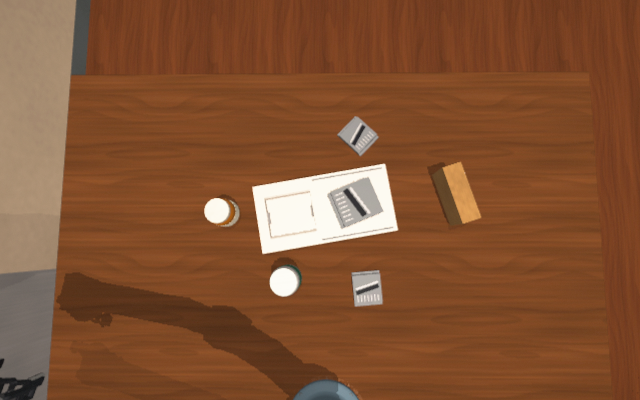

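The scene view shows the bed, with the can and jar by the pocket and the carton beyond the deck end. In the top view the bed's corners are near (253,186), (386,165), (397,230) and (262,252). The pocket is on the left at about (291,214). The insert is at about (355,203) and turned about 20° from the bed. Next I'll measure these.

```bash
cat > h.py <<'E'
from bench import get_obs, eyes, r
import cv2,numpy as np
def cam(n):
    p=eyes.camera_params(n);R=np.array(p["R"]);t=np.array(p["t"]);f=200/np.tan(np.radians(p["fovy"]/2))
    return R,t,f,p["cx"],p["cy"]
def ray(n,px,z):
    R,t,f,cx,cy=cam(n);px=np.atleast_2d(px).astype(float)
    d=np.c_[(px[:,0]-cx)/f,(px[:,1]-cy)/f,np.ones(len(px))]@R
    c=-R.T@t
    return c+d*((z-c[2])/d[:,2])[:,None]
def proj(n,X):
    R,t,f,cx,cy=cam(n);q=np.atleast_2d(X)@R.T+t
    return q[:,:2]/q[:,2:]*f+[cx,cy]
def quad(n,cnt,z):
    X=ray(n,cnt.reshape(-1,2),z)[:,:2]
    (c,s,a)=cv2.minAreaRect((X*1000).astype(np.float32))
    return np.round(c,1),np.round(s,1),round(a,2)
def masks(img):
    h=cv2.cvtColor(img,cv2.COLOR_BGR2HSV);return h
E
python3 - <<'E'
from h import *
im=cv2.imread("pics/top0.png");h=cv2.cvtColor(im,cv2.COLOR_BGR2HSV)
for p in[(270,225),(291,214),(330,200),(375,200),(340,190),(390,200),(285,281)]:print(p,im[p[1],p[0]],h[p[1],p[0]])
roi=np.zeros(im.shape[:2],np.uint8);roi[155:262,242:410]=255
bed=cv2.inRange(h,(0,0,90),(180,70,255))&roi
n,l,s,c=cv2.connectedComponentsWithStats(bed)
k=1+np.argmax(s[1:,4]);b=(l==k).astype(np.uint8)*255
cn=max(cv2.findContours(b,0,2)[0],key=cv2.contourArea);hull=cv2.convexHull(cn)
print("bed",quad("top",hull,.048))
ap=cv2.approxPolyDP(hull,6,True);print(ap.reshape(-1,2).tolist(),np.round(ray("top",ap.reshape(-1,2),.048),3).tolist())
g=cv2.inRange(im,(0,0,0),(205,205,205))&cv2.erode(b|cv2.drawContours(b.copy(),[hull],-1,255,-1),np.ones((5,5)))
g=cv2.morphologyEx(g,cv2.MORPH_OPEN,np.ones((3,3)))
cn=max(cv2.findContours(g,0,2)[0],key=cv2.contourArea)
print("ins",cv2.contourArea(cn),quad("top",cn,.068))
crop=cv2.resize(im[150:265,240:410],None,fx=4.5,fy=4.5,interpolation=cv2.INTER_CUBIC)
cv2.imwrite("pics/crop0.png",crop)
E
```

```text
(270, 225) [230 242 250] [ 18  20 250]
(291, 214) [242 250 253] [ 22  11 253]
(330, 200) [163 170 177] [ 15  20 177]
(375, 200) [163 169 173] [ 18  15 173]
(340, 190) [162 169 174] [ 18  18 174]
(390, 200) [241 250 253] [ 23  12 253]
(285, 281) [245 251 252] [ 26   7 252]
bed (array([552.3,   5.7]), array([182., 361.]), 10.04)
[[385, 165], [396, 230], [262, 252], [253, 187]] [[0.668, -0.157, 0.048], [0.494, -0.183, 0.048], [0.436, 0.168, 0.048], [0.608, 0.196, 0.048]]
ins 1643.5 (array([566.2, -73.8]), array([100.1, 116.9]), 22.82)
```

View pics/crop0.png

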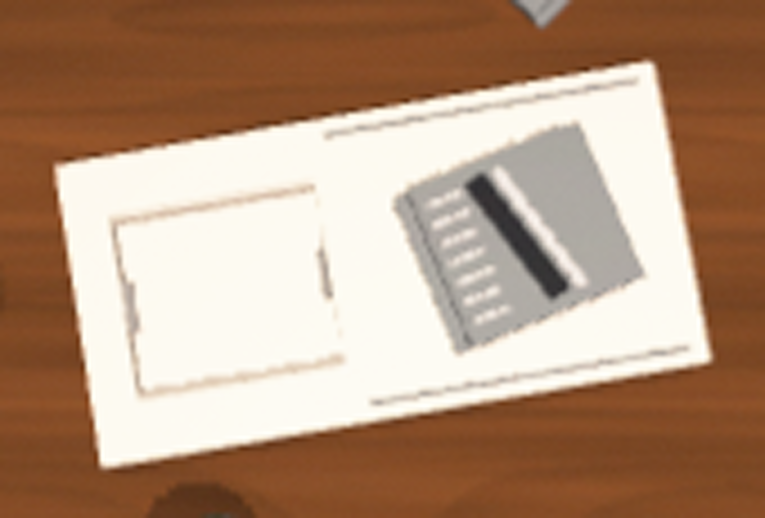

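The pieces agree with their given sizes: the bed measures 182×361 mm and the insert 100×117 mm. In the bed frame the insert sits at (0, -81) mm, yawed +12.8°. My plan is to push on its rear with both fingertips, which also squares it up.

```bash
cat >> h.py <<'E'
from scipy.spatial.transform import Rotation as Ro
C=np.array([.5523,.0057]);Y=np.radians(10.0)
B=np.array([[np.cos(Y),-np.sin(Y)],[np.sin(Y),np.cos(Y)]])
def tobed(p):return (np.asarray(p)[...,:2]-C)@B
def toworld(p):return np.asarray(p)@B.T+C
RT=np.array([[-np.sin(Y),np.cos(Y),0],[np.cos(Y),np.sin(Y),0],[0,0,-1]]) # tool x=bed +y, tool y=bed +x
def go(bx,by,z):
    "units from the current pose to bed point (m), tool square with the bed"
    o=get_obs();R=np.array(o["orientation"]);p=np.array(o["tcp_pos"])
    d=R.T@(np.r_[toworld([bx,by]),z]-p)
    return np.round(d/.2,4),np.round(Ro.from_matrix(R.T@RT).as_rotvec()/np.pi,4)
def st():
    o=get_obs();p=o["tcp_pos"];print("t",round(o["clock"],2),"bed",np.round(tobed(p)*1000,1),"z",round(p[2]*1000,1),"F",np.round(o["force"],1),"w",round(o["grip_width"]*1000,1),"tip",r.tip_reach)
E
python3 - <<'E'
from h import *
print(go(0,-.168,.15)); st(); print(get_obs()["qpos"])
px=np.array([[112,218],[312,187],[343,357],[142,395]])/4.5+[240,150]
print(tobed(ray("top",px,.046))*1000)
print(tobed(ray("top",[[285,281],[217,212],[447,163],[480,218],[462,222]],.1))*1000)
E
```

```text
(array([-3.0117, -3.1073,  0.4478]), array([-0.0007,  0.0004,  0.3446]))
t 0.1 bed [-240.4  663.6] z 238.0 F [ 0.8 -0.1 -0.6] w 85.8 tip 0.008
[-77.62477174  21.98667714   2.51117866  91.64161023  -1.02719088
  66.53257069  -2.8578152 ]
[[ 52.59273933 151.32410676]
 [ 50.30234921  31.24264121]
 [-52.11657246  30.02306035]
 [-53.84168536 150.05296721]]
[[-166.51710154  124.8922891 ]
 [  31.27527261  266.6595469 ]
 [  53.54696827 -325.09168868]
 [ -96.45106696 -377.03990287]
 [ -98.5537977  -331.34992254]]
```

>>> move_arm:
  motion: [-0.1,-0.1,0,0,0,0,-0.06,-0.3,-0.3,0,0,0,0,-0.06,-0.5,-0.5,0,0,0,0,-0.06,-0.7,-0.7,0,0,0,0,-0.06,-0.9,-0.9,0,0,0,0,-0.06,-1,-1,0,0,0,0,-0.06]

```text
clock: 0.85
tcp_pos: [0.3307, 0.3622, 0.2387]
orientation: [[-0.95, 0.313, -0.001], [0.313, 0.95, -0.002], [-0.0, -0.002, -1.0]]
force: [0.0, -0.2, -0.3]
grip_width: 0.0401
grip_force: 0.0
```

>>> move_arm:
  motion: [-0.15,-0.15,0,0,0,0,-0.06,-0.35,-0.35,0,0,0,0,-0.06,-0.55,-0.55,0,0,0,0,-0.06,-0.75,-0.75,0,0,0,0,-0.06,-0.9,-0.9,0,0,0,0,-0.06,-1,-1,0,0,0,0,-0.06]

```text
clock: 1.6
tcp_pos: [0.458, 0.1116, 0.239]
orientation: [[-0.95, 0.312, -0.0], [0.312, 0.95, -0.0], [0.0, -0.0, -1.0]]
force: [-0.2, 0.9, -0.7]
grip_width: 0.0401
grip_force: 0.0
```

>>> move_arm:
  motion: [-0.15,-0.15,0,0,0,0.03,-0.06,-0.35,-0.35,0,0,0,0.08,-0.06,-0.55,-0.55,0,0,0,0.13,-0.06,-0.75,-0.8,0,0,0,0.18,-0.06,-0.9,-1,0,0,0,0.23,-0.06,-1,-1,0,0,0,0.28,-0.06,-1,-1,0,0,0,0.33,-0.06,-1,-1,0,0,0,0.345,-0.06,-1,-1,0,0,0,0.345,-0.06]

```text
clock: 2.72
tcp_pos: [0.5857, -0.1374, 0.2386]
orientation: [[-0.173, 0.985, -0.001], [0.985, 0.173, -0.0], [0.0, -0.001, -1.0]]
force: [-0.9, -0.6, 0.1]
grip_width: 0.04
grip_force: 0.0
```

Run:
```python
from h import *
print(go(0,-.170,.09)); st(); print(get_obs()["qpos"])
```

```text
(array([-0.1164, -0.0393,  0.7429]), array([-0.0004, -0.0001, -0.0002]))
t 2.73 bed [   8.1 -146.7] z 238.6 F [-0.9 -0.6  0.1] w 40.0 tip 0.008
[-26.74902441  21.00143041  44.75188886 100.12070806 -16.05935617
  65.57887121  32.80576827]
```

>>> move_arm:
  motion: [-0.05,-0.02,0.1,0,0,0,-0.06,-0.1164,-0.0393,0.3,0,0,0,-0.06,-0.1164,-0.0393,0.5,0,0,0,-0.06,-0.1164,-0.0393,0.65,0,0,0,-0.06,-0.1164,-0.0393,0.75,0,0,0,-0.06,-0.1164,-0.0393,0.82,0,0,0,-0.06,-0.1164,-0.0393,0.87,0,0,0,-0.06,-0.1164,-0.0393,0.895,0,0,0,-0.06,-0.1164,-0.0393,0.895,0,0,0,-0.06]

```text
clock: 3.85
tcp_pos: [0.5828, -0.1619, 0.0605]
orientation: [[-0.173, 0.985, 0.001], [0.985, 0.173, -0.0], [-0.0, 0.001, -1.0]]
force: [0.3, 0.5, 0.7]
grip_width: 0.0402
grip_force: 0.0
```

Run:
```python
from h import *
st()
im=eyes.get_image("scene");u,v=proj("scene",[.577,-.13,.05])[0].astype(int)
cv2.imwrite("pics/s1.png",cv2.resize(im[v-110:v+60,u-100:u+100],None,fx=3.5,fy=3.5))
```

```text
t 3.85 bed [   0.9 -170.4] z 60.5 F [0.3 0.5 0.7] w 40.2 tip 0.008
```

View pics/s1.png

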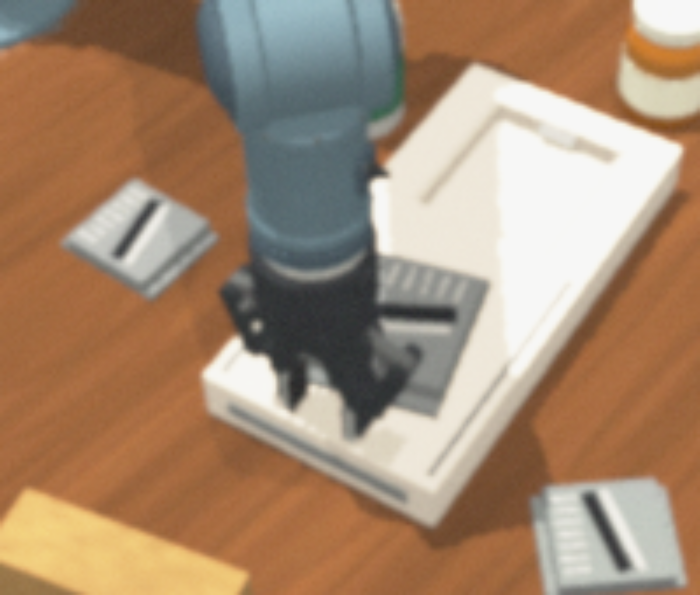

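The fingers, at crop pixel (330,400), stand on the deck just behind the insert. Now I'll start the squaring push.

>>> move_arm:
  motion: [0.02,0,0,0,0,0,-0.06,0.04,0,0,0,0,0,-0.06,0.06,0,0,0,0,0,-0.06,0.08,0,0,0,0,0,-0.06,0.1,0,0,0,0,0,-0.06,0.12,0,0,0,0,0,-0.06,0.14,0,0,0,0,0,-0.06,0.16,0,0,0,0,0,-0.06,0.18,0,0,0,0,0,-0.06,0.2,0,0,0,0,0,-0.06,0.22,0,0,0,0,0,-0.06,0.24,0,0,0,0,0,-0.06,0.26,0,0,0,0,0,-0.06,0.28,0,0,0,0,0,-0.06,0.3,0,0,0,0,0,-0.06,0.3,0,0,0,0,0,-0.06]

```text
clock: 5.9
tcp_pos: [0.5723, -0.1024, 0.0606]
orientation: [[-0.173, 0.985, 0.0], [0.985, 0.173, 0.0], [0.0, 0.001, -1.0]]
force: [-0.2, -4.3, 5.8]
grip_width: 0.04
grip_force: 3.9
```

Run:
```python
from h import *
st()
im=eyes.get_image("top");cv2.imwrite("pics/t1.png",cv2.resize(im[140:275,240:410],None,fx=4,fy=4,interpolation=cv2.INTER_CUBIC))
```

```text
t 5.9 bed [   1. -110.] z 60.6 F [-0.2 -4.3  5.8] w 40.0 tip 0.008
```

View pics/t1.png

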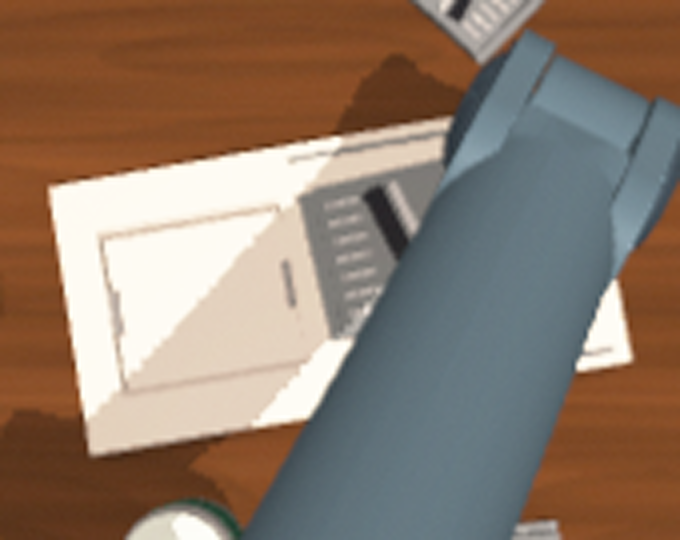

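The insert is now nearly square with the bed. Its front corners in the crop are (300,197) and (332,337), which looks slightly towards +x. I'll measure that.

Run:
```python
from h import *
px=np.array([[300,197],[332,337]])/4+[240,140]
print(tobed(ray("top",px,.054))*1000)
px=np.array([[100,238],[278,206],[304,362],[126,390]])/4+[240,140]
print(tobed(ray("top",px,.046))*1000)
im=eyes.get_image("top");g=cv2.cvtColor(im,cv2.COLOR_BGR2GRAY);h=cv2.cvtColor(im,cv2.COLOR_BGR2HSV)
# front edge and long edges: sample along bed lines, at z .054/.068
def prof(p0,p1,z,n=161):
    s=np.linspace(0,1,n)[:,None];P=np.array(p0)*(1-s)+np.array(p1)*s
    q=proj("top",np.c_[toworld(P/1000),np.full(n,z)]).astype(np.float32)
    return P,cv2.remap(g,q[:,0].reshape(-1,1).copy(),q[:,1].reshape(-1,1).copy(),1).ravel().astype(float)
def edge(p0,p1,z):
    P,v=prof(p0,p1,z);k=np.argmax(np.abs(np.gradient(cv2.GaussianBlur(v,(1,9),0).ravel())));return np.round(P[k],1),v[::20].astype(int).tolist()
for x in(-40,-20,0,20,40):print("front",edge((x,-15),(x,28),.054))
for y in(-5,-15,-25,-35):print("+x",edge((35,y),(75,y),.068),"-x",edge((-75,y),(-35,y),.068))
```

```text
[[ 52.5643141   15.09016866]
 [-42.3970292    9.94435632]]
[[ 49.73700225 151.46847587]
 [ 50.37269492  30.77924829]
 [-55.04819403  31.11785624]
 [-53.09438657 150.0839648 ]]
front (array([-40. ,  -7.7]), [81, 90, 159, 169, 152, 171, 214, 214, 213])
front (array([-20.,  13.]), [135, 131, 129, 123, 125, 147, 214, 214, 213])
front (array([ 0. , 14.6]), [140, 130, 131, 123, 122, 136, 208, 213, 206])
front (array([20. , 16.7]), [154, 159, 153, 128, 123, 125, 201, 213, 212])
front (array([40. , 16.2]), [125, 124, 127, 124, 121, 124, 179, 213, 211])
+x (array([56.5, -5. ]), [129, 136, 146, 124, 142, 206, 212, 227, 229]) -x (array([-41.5,  -5. ]), [96, 93, 90, 88, 82, 78, 107, 163, 167])
+x (array([ 57.5, -15. ]), [130, 135, 151, 123, 136, 205, 212, 212, 170]) -x (array([-35.7, -15. ]), [101, 98, 98, 94, 92, 88, 84, 80, 89])
+x (array([ 58.2, -25. ]), [125, 103, 83, 124, 128, 204, 212, 211, 164]) -x (array([-42.5, -25. ]), [106, 103, 102, 101, 98, 95, 93, 89, 87])
+x (array([ 59., -35.]), [38, 40, 38, 78, 124, 194, 212, 212, 179]) -x (array([-36.5, -35. ]), [109, 108, 106, 104, 103, 101, 98, 98, 94])
```

The insert still has about 4° of yaw and sits about +9 mm in x. I'll square and centre it by pushing flat on its long +x side.

>>> move_arm:
  motion: [-0.04,0,0,0,0,0,-0.06,-0.08,0,-0.1,0,0,0,0.1,-0.08,0,-0.25,0,0,0,0.41,0,0.1,-0.35,0,0,-0.05,0.41,0.1,0.25,-0.35,0,0,-0.1,0.41,0.2,0.35,-0.35,0,0,-0.15,0.41,0.3,0.42,-0.35,0,0,-0.2,0.41,0.325,0.42,-0.35,0,0,-0.25,0.41,0.325,0.42,-0.35,0,0,-0.3,0.41,0.325,0.42,-0.35,0,0,-0.35,0.41,0.325,0.42,-0.35,0,0,-0.4,0.41,0.325,0.42,-0.35,0,0,-0.45,0.41,0.325,0.42,-0.35,0,0,-0.5,0.41,0.325,0.42,-0.35,0,0,-0.5,0.41,0.325,0.42,-0.35,0,0,-0.5,0.41]

```text
clock: 7.88
tcp_pos: [0.6433, -0.0239, 0.1302]
orientation: [[-0.985, -0.17, -0.001], [-0.17, 0.985, 0.0], [0.001, 0.001, -1.0]]
force: [0.5, -0.8, -0.4]
grip_width: 0.0602
grip_force: 0.0
```

```bash
cat >> h.py <<'E'
RS=RT@Ro.from_rotvec([0,0,-np.pi/2]).as_matrix() # tool x = bed -x, tool y = bed +y
g_=None
def edges(fr,sd,n="top"):
    g=cv2.cvtColor(eyes.get_image(n),cv2.COLOR_BGR2GRAY)
    def e(p0,p1,z,N=241):
        s=np.linspace(0,1,N)[:,None];P=np.array(p0)*(1-s)+np.array(p1)*s
        q=proj(n,np.c_[toworld(P/1000),np.full(N,z)]).astype(np.float32)
        v=cv2.remap(g,q[:,:1].copy(),q[:,1:].copy(),1).astype(np.float32)
        d=np.abs(np.gradient(cv2.GaussianBlur(v,(1,13),0).ravel()));k=np.argmax(d);return np.round(P[k],1).tolist(),round(float(d[k]),1)
    return [e(*f) for f in fr],[e(*f) for f in sd]
E
python3 - <<'E'
from h import *
st();o=get_obs();R=np.array(o["orientation"]);print(np.round(Ro.from_matrix(R.T@RS).as_rotvec()/np.pi,4))
p=np.array(o["tcp_pos"]);print(R.T@(np.r_[toworld([.080,-.047]),.062]-p)/.2)
a,b=edges([((x,-10),(x,28),.054) for x in(-40,-20,0,20,40)],[((-75,y),(-35,y),.068) for y in(-5,-25,-45,-65,-85)]);print(a);print(b)
E
```

```text
t 7.88 bed [ 84.5 -44.9] z 130.2 F [ 0.5 -0.8 -0.4] w 60.2 tip 0.008
[ 0.0002 -0.0002 -0.0011]
[ 0.02229564 -0.01071498  0.3410602 ]
[([-40.0, -7.8], 0.2), ([-20.0, -8.7], 0.2), ([0.0, -6.4], 0.2), ([20.0, -7.8], 0.2), ([40.0, -1.1], 0.2)]
[([-73.5, -5.0], 0.2), ([-73.2, -25.0], 0.2), ([-74.3, -45.0], 0.2), ([-41.7, -65.0], 2.8), ([-38.8, -85.0], 3.6)]
```

>>> move_arm:
  motion: [0,-0.01,0.1,0,0,0,0.41,0,-0.01,0.2,0,0,0,0.41,0,-0.01,0.28,0,0,0,0.41,0,-0.01,0.32,0,0,0,0.41,0,-0.01,0.34,0,0,0,0.41,0.015,-0.01,0.34,0,0,0,0.41,0.03,-0.01,0.34,0,0,0,0.41,0.045,-0.01,0.34,0,0,0,0.41,0.06,-0.01,0.34,0,0,0,0.41,0.075,-0.01,0.34,0,0,0,0.41,0.09,-0.01,0.34,0,0,0,0.41,0.1,-0.01,0.34,0,0,0,0.41,0.11,-0.01,0.34,0,0,0,0.41,0.11,-0.01,0.34,0,0,0,0.41]

```text
clock: 9.68
tcp_pos: [0.6225, -0.0302, 0.0626]
orientation: [[-0.985, -0.172, 0.001], [-0.172, 0.985, -0.0], [-0.001, -0.0, -1.0]]
force: [1.2, -0.3, 0.4]
grip_width: 0.0599
grip_force: 0.7
```

Run:
```python
from h import *
st()
a,b=edges([((x,-10),(x,28),.054) for x in(-40,-20,0,20,40)],[((-75,y),(-35,y),.068) for y in(-5,-25,-45,-65,-75,-85)]);print(a);print(b)
im=eyes.get_image("scene");u,v=proj("scene",[.57,-.05,.05])[0].astype(int)
cv2.imwrite("pics/s2.png",cv2.resize(im[v-85:v+85,u-100:u+100],None,fx=3.5,fy=3.5))
```

```text
t 9.68 bed [ 62.9 -47.5] z 62.6 F [ 1.2 -0.3  0.4] w 59.9 tip 0.008
[([-40.0, -8.7], 0.2), ([-20.0, 14.5], 0.2), ([0.0, -4.8], 0.2), ([20.0, -4.9], 0.2), ([40.0, -7.8], 0.2)]
[([-66.7, -5.0], 0.2), ([-68.3, -25.0], 0.2), ([-74.2, -45.0], 0.2), ([-54.5, -65.0], 3.1), ([-47.8, -75.0], 3.9), ([-47.3, -85.0], 4.3)]
```

View pics/s2.png

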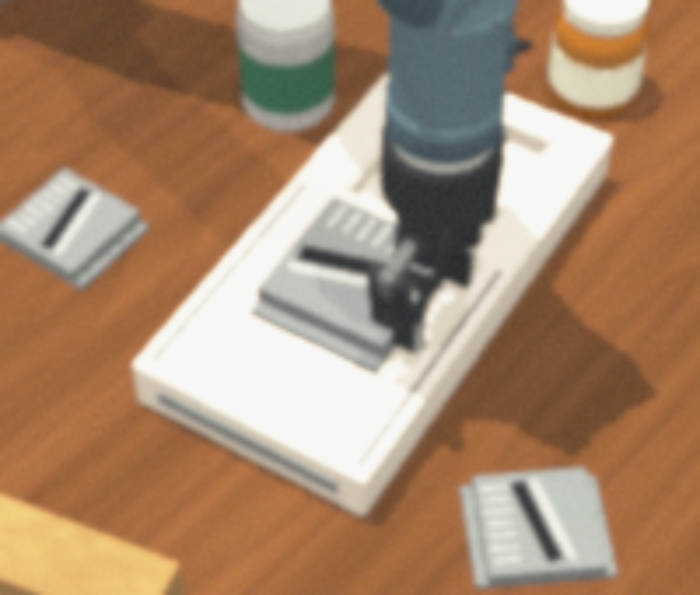

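The insert now lies square. The scene crop shows the pads flush along its +x side at about (400,320). I'll push another 3 mm to centre it, then go back behind it.

>>> move_arm:
  motion: [0.006,0,0,0,0,0,0.41,0.012,0,0,0,0,0,0.41,0.016,0,0,0,0,0,0.41,0.016,0,0,0,0,0,0.41,-0.03,0,0,0,0,0,0.41,-0.1,0,0,0,0,0,0.41,-0.1,-0.05,-0.1,0,0,0,0.41,-0.05,-0.15,-0.25,0,0,0.05,0.2,0.1,-0.3,-0.3,0,0,0.1,-0.06,0.2,-0.4,-0.3,0,0,0.15,-0.06,0.3,-0.42,-0.3,0,0,0.2,-0.06,0.31,-0.42,-0.3,0,0,0.25,-0.06,0.31,-0.42,-0.3,0,0,0.3,-0.06,0.31,-0.42,-0.3,0,0,0.35,-0.06,0.31,-0.42,-0.3,0,0,0.4,-0.06,0.31,-0.42,-0.3,0,0,0.45,-0.06,0.31,-0.42,-0.3,0,0,0.5,-0.06,0.31,-0.42,-0.3,0,0,0.5,-0.06]

```text
clock: 12.02
tcp_pos: [0.576, -0.1242, 0.1234]
orientation: [[-0.173, 0.985, 0.001], [0.985, 0.173, -0.0], [-0.0, 0.001, -1.0]]
force: [-0.6, -0.1, -0.6]
grip_width: 0.0402
grip_force: 0.0
```

Run:
```python
from h import *
print(go(-.001,-.130,.058));st()
a,b=edges([((x,-10),(x,28),.054) for x in(-40,-20,0,20,40)],[((30,y),(75,y),.068) for y in(-5,-15,-25,-35,-45,-55)]);print(a);print(b)
im=eyes.get_image("top");cv2.imwrite("pics/t2.png",cv2.resize(im[150:265,240:400],None,fx=5,fy=5,interpolation=cv2.INTER_CUBIC))
```

```text
(array([ 0.0103, -0.0092,  0.3268]), array([ 0.0002,  0.0001, -0.    ]))
t 12.03 bed [   0.8 -132. ] z 123.4 F [-0.6 -0.1 -0.6] w 40.2 tip 0.008
[([-40.0, 16.8], 2.6), ([-20.0, 18.3], 3.4), ([0.0, 16.9], 3.0), ([20.0, 19.3], 2.6), ([40.0, 18.8], 3.2)]
[([48.8, -5.0], 3.3), ([49.9, -15.0], 3.3), ([48.4, -25.0], 3.2), ([48.8, -35.0], 3.2), ([49.9, -45.0], 3.3), ([48.6, -55.0], 3.2)]
```

View pics/t2.png

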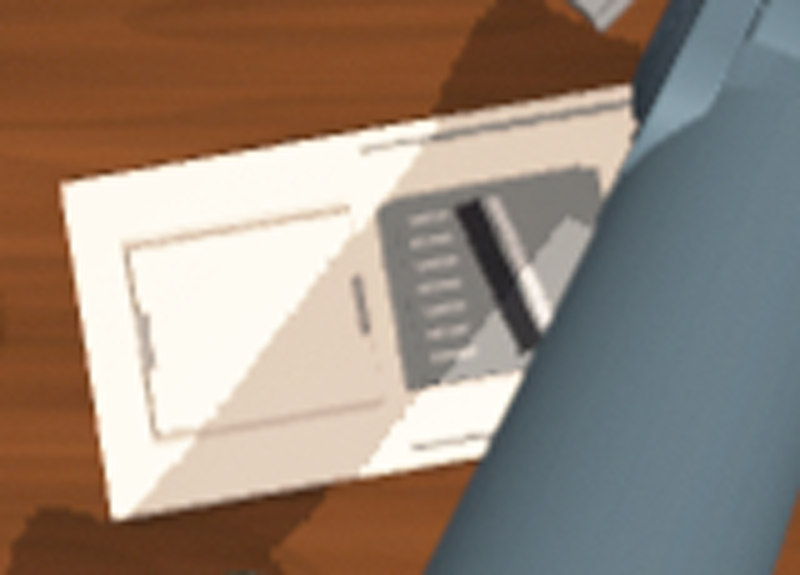

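The insert is square and centred: +x side at about +49 mm and front edge at y ≈ +18 mm, with crop corners (380,208) and (407,388). Now I'll descend and push along.

>>> move_arm:
  motion: [0.01,-0.009,0.1,0,0,0,-0.06,0.01,-0.009,0.2,0,0,0,-0.06,0.01,-0.009,0.27,0,0,0,-0.06,0.01,-0.009,0.31,0,0,0,-0.06,0.01,-0.009,0.327,0,0,0,-0.06,0.01,-0.009,0.327,0,0,0,-0.06]

```text
clock: 12.88
tcp_pos: [0.5738, -0.122, 0.0569]
orientation: [[-0.172, 0.985, 0.0], [0.985, 0.172, -0.0], [-0.0, 0.0, -1.0]]
force: [0.3, 0.8, 0.2]
grip_width: 0.0401
grip_force: 0.0
```

>>> move_arm:
  motion: [0.025,0,0,0,0,0,-0.06,0.05,0,0,0,0,0,-0.06,0.075,0,0,0,0,0,-0.06,0.095,0,0,0,0,0,-0.06,0.115,0,0,0,0,0,-0.06,0.135,0,0,0,0,0,-0.06,0.155,0,0,0,0,0,-0.06,0.175,0,0,0,0,0,-0.06,0.195,0,0,0,0,0,-0.06,0.215,0,0,0,0,0,-0.06,0.235,0,0,0,0,0,-0.06,0.255,0,0,0,0,0,-0.06,0.275,0,0,0,0,0,-0.06,0.295,0,0,0,0,0,-0.06,0.31,0,0,0,0,0,-0.06,0.31,0,0,0,0,0,-0.06]

```text
clock: 14.88
tcp_pos: [0.5626, -0.0598, 0.0566]
orientation: [[-0.173, 0.985, -0.001], [0.985, 0.173, 0.001], [0.001, -0.001, -1.0]]
force: [0.1, -1.1, 1.6]
grip_width: 0.0402
grip_force: 0.8
```

Run:
```python
from h import *
st()
a,b=edges([((x,28),(x,90),.054) for x in(-40,-20,0,20,40)],[((30,y),(75,y),.068) for y in(25,15,5,-5,-15,-25)]);print(a);print(b)
```

```text
t 14.88 bed [ -1.2 -66.3] z 56.6 F [ 0.1 -1.1  1.6] w 40.2 tip 0.008
[([-40.0, 66.5], 5.4), ([-20.0, 66.2], 4.8), ([0.0, 66.5], 3.9), ([20.0, 67.5], 5.0), ([40.0, 64.2], 6.1)]
[([48.6, 25.0], 3.2), ([49.9, 15.0], 3.2), ([47.8, 5.0], 3.2), ([48.9, -5.0], 3.2), ([73.9, -15.0], 2.8), ([61.9, -25.0], 2.4)]
```

It is tracking straight: front at y = 66 mm, square, x ≈ -1 mm. I'll continue over the lip.

>>> move_arm:
  motion: [0.015,0,0,0,0,0,-0.06,0.03,0,0,0,0,0,-0.06,0.045,0,0,0,0,0,-0.06,0.06,0,0,0,0,0,-0.06,0.075,0,0,0,0,0,-0.06,0.09,0,0,0,0,0,-0.06,0.105,0,0,0,0,0,-0.06,0.12,0,0,0,0,0,-0.06,0.135,0,0,0,0,0,-0.06,0.15,0,0,0,0,0,-0.06,0.165,0,0,0,0,0,-0.06,0.18,0,0,0,0,0,-0.06,0.195,0,0,0,0,0,-0.06,0.21,0,0,0,0,0,-0.06,0.225,0,0,0,0,0,-0.06,0.24,0,0,0,0,0,-0.06,0.24,0,0,0,0,0,-0.06]

```text
clock: 17.05
tcp_pos: [0.5542, -0.0121, 0.0566]
orientation: [[-0.173, 0.985, -0.001], [0.985, 0.173, 0.002], [0.002, -0.001, -1.0]]
force: [-0.1, 0.0, 1.2]
grip_width: 0.0401
grip_force: 0.3
```

Run:
```python
from h import *
st()
im=eyes.get_image("scene");u,v=proj("scene",[.54,.05,.05])[0].astype(int)
a=cv2.resize(im[v-75:v+75,u-70:u+70],None,fx=2.8,fy=2.8)
im=eyes.get_image("top");u,v=proj("top",[.54,.05,.05])[0].astype(int)
b=cv2.resize(im[v-75:v+75,u-70:u+70],None,fx=2.8,fy=2.8);cv2.imwrite("pics/c3.png",np.hstack([a,b]))
```

```text
t 17.05 bed [ -1.3 -17.8] z 56.6 F [-0.1  0.   1.2] w 40.1 tip 0.008
```

View pics/c3.png

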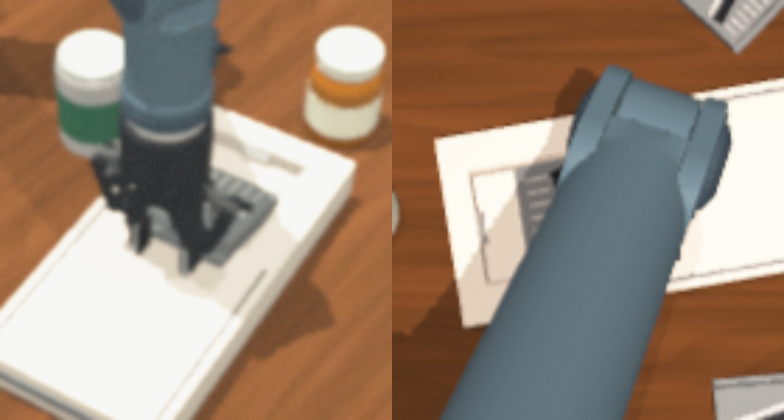

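The insert is tipped into the pocket and square; its front edge is at about (520,190) in the right-hand panel. I'll continue pushing towards the far clip.

>>> move_arm:
  motion: [0.015,0,0,0,0,0,-0.06,0.03,0,0,0,0,0,-0.06,0.045,0,0,0,0,0,-0.06,0.06,0,0,0,0,0,-0.06,0.075,0,0,0,0,0,-0.06,0.09,0,0,0,0,0,-0.06,0.105,0,0,0,0,0,-0.06,0.12,0,0,0,0,0,-0.06,0.135,0,0,0,0,0,-0.06,0.145,0,0,0,0,0,-0.06,0.155,0,0,0,0,0,-0.06,0.155,0,0,0,0,0,-0.06]

```text
clock: 18.65
tcp_pos: [0.5492, 0.0175, 0.0569]
orientation: [[-0.173, 0.985, -0.0], [0.985, 0.173, 0.0], [0.0, -0.0, -1.0]]
force: [-1.2, -0.2, -0.2]
grip_width: 0.0397
grip_force: 0.2
```

Run:
```python
from h import *
st()
a,b=edges([((x,100),(x,149),.034) for x in(-40,-25,25,40)],[((25,y),(51,y),.048) for y in(135,125,115,105)]);print(a);print(b)
```

```text
t 18.65 bed [-1.  12.1] z 56.9 F [-1.2 -0.2 -0.2] w 39.7 tip 0.008
[([-40.0, 109.4], 0.2), ([-25.0, 147.2], 0.2), ([25.0, 142.5], 6.3), ([40.0, 142.9], 4.3)]
[([49.2, 135.0], 1.5), ([49.8, 125.0], 1.9), ([50.4, 115.0], 2.5), ([35.1, 105.0], 1.2)]
```

>>> move_arm:
  motion: [0.0075,0,0,0,0,0,-0.06,0.015,0,0,0,0,0,-0.06,0.0225,0,0,0,0,0,-0.06,0.03,0,0,0,0,0,-0.06,0.035,0,0,0,0,0,-0.06,0.04,0,0,0,0,0,-0.06,0.04,0,0,0,0,0,-0.06]

```text
clock: 19.58
tcp_pos: [0.5479, 0.0256, 0.0569]
orientation: [[-0.173, 0.985, -0.0], [0.985, 0.173, 0.001], [0.001, 0.0, -1.0]]
force: [-0.4, -0.4, -0.3]
grip_width: 0.0399
grip_force: 0.0
```

Run:
```python
from h import *
st()
a,b=edges([((x,100),(x,150),.034) for x in(-40,-25,25,40)],[((25,y),(51,y),.048) for y in(135,125,115,105)]);print(a);print(b)
im=eyes.get_image("scene");u,v=proj("scene",[.54,.07,.05])[0].astype(int)
a=cv2.resize(im[v-55:v+45,u-70:u+70],None,fx=5.5,fy=5.5,interpolation=cv2.INTER_CUBIC);cv2.imwrite("pics/c4.png",a)
```

```text
t 19.57 bed [-0.8 20.3] z 56.9 F [-0.4 -0.4 -0.3] w 39.9 tip 0.008
[([-40.0, 123.5], 0.2), ([-25.0, 145.4], 0.3), ([25.0, 148.1], 2.4), ([40.0, 133.8], 2.1)]
[([33.0, 135.0], 1.7), ([49.7, 125.0], 2.5), ([38.1, 115.0], 1.2), ([44.9, 105.0], 1.0)]
```

View pics/c4.png

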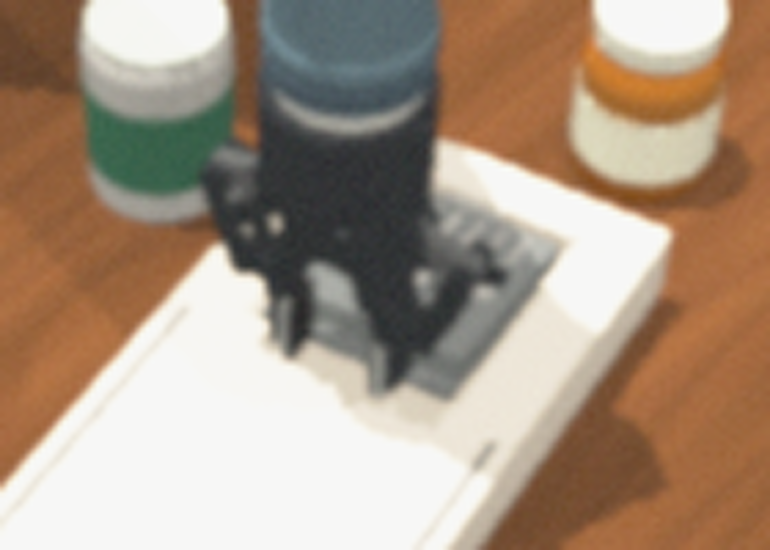

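The insert is almost fully inside the pocket, with its rear edge at about (380,370) near the lip. A few more careful millimetres will put the front flange under the far clip.

>>> move_arm:
  motion: [0.007,0,0,0,0,0,-0.06,0.014,0,0,0,0,0,-0.06,0.021,0,0,0,0,0,-0.06,0.027,0,0,0,0,0,-0.06,0.027,0,0,0,0,0,-0.06]

```text
clock: 20.3
tcp_pos: [0.5469, 0.0305, 0.0568]
orientation: [[-0.173, 0.985, -0.0], [0.985, 0.173, 0.0], [0.0, -0.0, -1.0]]
force: [-0.4, -0.1, 0.1]
grip_width: 0.04
grip_force: 0.0
```

>>> move_arm:
  motion: [0.006,0,0,0,0,0,-0.06,0.012,0,0,0,0,0,-0.06,0.016,0,0,0,0,0,-0.06,0.016,0,0,0,0,0,-0.06]

```text
clock: 20.8
tcp_pos: [0.5464, 0.0336, 0.0569]
orientation: [[-0.173, 0.985, 0.0], [0.985, 0.173, 0.0], [0.0, 0.0, -1.0]]
force: [0.9, 0.1, 0.1]
grip_width: 0.04
grip_force: 0.0
```

>>> move_arm:
  motion: [-0.01,0,-0.05,0,0,0,-0.06,-0.01,0,-0.15,0,0,0,-0.06,-0.01,0,-0.22,0,0,0,-0.06,0.06,0,-0.22,0,0,0,-0.06,0.12,0,-0.22,0,0,0,-0.06,0.12,0,-0.15,0,0,0,-0.06,0.12,0,-0.1,0,0,0,-0.06,0.12,0,-0.08,0,0,0,-0.06,0.12,0,-0.08,0,0,0,-0.06]

```text
clock: 21.92
tcp_pos: [0.5418, 0.0562, 0.0721]
orientation: [[-0.171, 0.985, -0.001], [0.985, 0.171, -0.001], [-0.001, -0.002, -1.0]]
force: [-0.1, 0.1, 0.7]
grip_width: 0.0403
grip_force: 0.0
```

>>> move_arm:
  motion: [0,0,0.01,0,0,0,-0.06,0,0,0.02,0,0,0,-0.06,0,0,0.03,0,0,0,-0.06,0,0,0.04,0,0,0,-0.06]

```text
clock: 22.42
tcp_pos: [0.5427, 0.0572, 0.0655]
orientation: [[-0.173, 0.985, 0.001], [0.985, 0.173, 0.001], [0.0, 0.001, -1.0]]
force: [-1.8, 0.1, 7.1]
grip_width: 0.0404
grip_force: 3.4
```

Contact at 7 N, so the rear is resting on its clip. I'll press down gradually.

>>> move_arm:
  motion: [0,0,0.005,0,0,0,-0.06,0,0,0.01,0,0,0,-0.06,0,0,0.01,0,0,0,-0.06]

```text
clock: 22.8
tcp_pos: [0.5429, 0.0569, 0.064]
orientation: [[-0.172, 0.985, 0.001], [0.985, 0.172, 0.001], [0.0, 0.001, -1.0]]
force: [-1.5, -0.7, 6.5]
grip_width: 0.04
grip_force: 3.8
```

>>> move_arm:
  motion: [0,0,0.004,0,0,0,-0.06,0,0,0.008,0,0,0,-0.06,0,0,0.01,0,0,0,-0.06,0,0,0.01,0,0,0,-0.06]

```text
clock: 23.3
tcp_pos: [0.5423, 0.0571, 0.0608]
orientation: [[-0.172, 0.985, 0.0], [0.985, 0.172, 0.0], [0.0, 0.0, -1.0]]
force: [-0.2, 0.8, 0.5]
grip_width: 0.0401
grip_force: 0.0
```

>>> move_arm:
  motion: [0,0,0.005,0,0,0,-0.06,0,0,0.01,0,0,0,-0.06,0,0,0.015,0,0,0,-0.06,0,0,0.015,0,0,0,-0.06]

```text
clock: 23.8
tcp_pos: [0.5421, 0.0572, 0.0575]
orientation: [[-0.172, 0.985, -0.0], [0.985, 0.172, -0.0], [0.0, -0.0, -1.0]]
force: [-0.3, -0.2, 0.5]
grip_width: 0.0402
grip_force: 0.0
```

>>> move_arm:
  motion: [0,0,0.005,0,0,0,-0.06,0,0,0.01,0,0,0,-0.06,0,0,0.01,0,0,0,-0.06]

```text
clock: 24.18
tcp_pos: [0.5421, 0.0571, 0.0557]
orientation: [[-0.172, 0.985, -0.0], [0.985, 0.172, -0.0], [-0.0, -0.0, -1.0]]
force: [0.5, -0.5, 0.5]
grip_width: 0.0401
grip_force: 0.0
```

>>> move_arm:
  motion: [0,0,0.005,0,0,0,-0.06,0,0,0.01,0,0,0,-0.06,0,0,0.015,0,0,0,-0.06,0,0,0.015,0,0,0,-0.06]

```text
clock: 24.68
tcp_pos: [0.5424, 0.0571, 0.0546]
orientation: [[-0.172, 0.985, -0.001], [0.985, 0.172, 0.002], [0.002, -0.001, -1.0]]
force: [-5.3, 0.7, 12.5]
grip_width: 0.0401
grip_force: 6.4
```

>>> move_arm:
  motion: [0,0,0.005,0,0,0,-0.06,0,0,0.01,0,0,0,-0.06,0,0,0.01,0,0,0,-0.06]

```text
clock: 25.05
tcp_pos: [0.5425, 0.0571, 0.0545]
orientation: [[-0.172, 0.985, -0.002], [0.985, 0.172, 0.004], [0.004, -0.002, -1.0]]
force: [-9.7, 0.7, 25.8]
grip_width: 0.0398
grip_force: 13.3
```

It is stiff at z = 54.5 mm. I'll press this end up to about 45 N, then lift and press the far end.

>>> move_arm:
  motion: [0,0,0.005,0,0,0,-0.06,0,0,0.012,0,0,0,-0.06,0,0,0.012,0,0,0,-0.06]

```text
clock: 25.42
tcp_pos: [0.5426, 0.0571, 0.0544]
orientation: [[-0.171, 0.985, -0.004], [0.985, 0.171, 0.006], [0.006, -0.003, -1.0]]
force: [-15.9, 0.5, 41.9]
grip_width: 0.0402
grip_force: 21.5
```

>>> move_arm:
  motion: [0,0,-0.05,0,0,0,-0.06,0.1,0,-0.12,0,0,0,-0.06,0.25,0,-0.12,0,0,0,-0.06,0.37,0,-0.12,0,0,0,-0.06,0.37,0,-0.08,0,0,0,-0.06,0.37,0,-0.05,0,0,0,-0.06,0.37,0,-0.035,0,0,0,-0.06,0.37,0,-0.025,0,0,0,-0.06,0.37,0,-0.025,0,0,0,-0.06]

```text
clock: 26.55
tcp_pos: [0.5293, 0.1278, 0.0546]
orientation: [[-0.169, 0.986, -0.002], [0.986, 0.169, -0.0], [0.0, -0.002, -1.0]]
force: [-4.7, -1.5, 11.5]
grip_width: 0.0407
grip_force: 5.6
```

Run:
```python
from h import *
st()
```

```text
t 26.55 bed [ -1.4 124.3] z 54.6 F [-4.7 -1.5 11.5] w 40.7 tip 0.008
```

The far end has the same contact height, so the insert is level. I'll press that end too, then withdraw and look.

>>> move_arm:
  motion: [0,0,0.008,0,0,0,-0.06,0,0,0.016,0,0,0,-0.06,0,0,0.024,0,0,0,-0.06,0,0,0.024,0,0,0,-0.06]

```text
clock: 27.05
tcp_pos: [0.5295, 0.1278, 0.0544]
orientation: [[-0.169, 0.986, -0.006], [0.986, 0.169, 0.004], [0.005, -0.005, -1.0]]
force: [-16.9, -3.3, 44.1]
grip_width: 0.0403
grip_force: 22.0
```

>>> move_arm:
  motion: [0,0,-0.05,0,0,0,-0.06,0,0,-0.2,0,0,0,-0.06,0,0,-0.45,0,0,0,-0.06,-0.2,0,-0.7,0,0,0,-0.06,-0.5,0.1,-0.8,0,0,0,-0.06,-0.75,0.2,-0.8,0,0,0,-0.06,-0.95,0.3,-0.8,0,0,0,-0.06,-1,0.3,-0.8,0,0,0,-0.06,-1,0.3,-0.8,0,0,0,-0.06]

```text
clock: 28.18
tcp_pos: [0.6223, -0.0582, 0.208]
orientation: [[-0.169, 0.986, -0.002], [0.986, 0.169, -0.0], [-0.0, -0.002, -1.0]]
force: [0.4, -0.8, -0.5]
grip_width: 0.0401
grip_force: 0.0
```

Run:
```python
from h import *
st()
a,b=edges([((x,135),(x,150),.034) for x in(-40,-25,25,40)],[((35,y),(65,y),.048) for y in(130,110,90,70,50)]+[((-65,y),(-35,y),.048) for y in(130,110,90,70,50)]);print(a);print(b)
im=eyes.get_image("scene");u,v=proj("scene",[.54,.09,.05])[0].astype(int)
a=cv2.resize(im[v-50:v+50,u-40:u+40],None,fx=5,fy=5,interpolation=cv2.INTER_CUBIC)
im=eyes.get_image("top");u,v=proj("top",[.54,.09,.05])[0].astype(int)
b=cv2.resize(im[v-50:v+50,u-40:u+40],None,fx=5,fy=5,interpolation=cv2.INTER_CUBIC);cv2.imwrite("pics/c5.png",np.hstack([a,b]))
```

```text
t 28.18 bed [ 57.8 -75.1] z 208.0 F [ 0.4 -0.8 -0.5] w 40.1 tip 0.008
[([-40.0, 138.1], 0.2), ([-25.0, 138.4], 0.4), ([25.0, 141.9], 0.4), ([40.0, 141.0], 0.9)]
[([51.8, 130.0], 1.9), ([39.1, 110.0], 2.2), ([42.1, 90.0], 1.6), ([51.2, 70.0], 1.3), ([59.1, 50.0], 1.7), ([-51.2, 130.0], 1.7), ([-35.9, 110.0], 0.6), ([-61.1, 90.0], 0.2), ([-64.4, 70.0], 0.2), ([-59.4, 50.0], 0.2)]
```

View pics/c5.png

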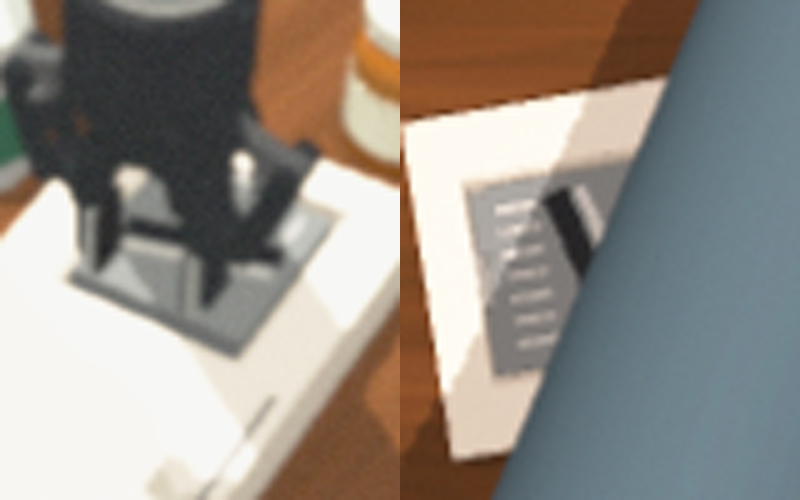

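The insert looks flush and square in the pocket. To confirm the height, I'll touch the deck with the same fingertips.

>>> move_arm:
  motion: [0,-0.15,0.15,0,0,0,-0.06,0,-0.29,0.35,0,0,0,-0.06,0,-0.29,0.55,0,0,0,-0.06,0,-0.29,0.68,0,0,0,-0.06,0,-0.29,0.74,0,0,0,-0.06,0,-0.29,0.75,0,0,0,-0.06,0,-0.29,0.76,0,0,0,-0.06,0,-0.29,0.765,0,0,0,-0.06,0,-0.29,0.77,0,0,0,-0.06,0,-0.29,0.775,0,0,0,-0.06,0,-0.29,0.775,0,0,0,-0.06]

```text
clock: 29.7
tcp_pos: [0.5664, -0.0668, 0.0547]
orientation: [[-0.172, 0.985, 0.001], [0.985, 0.172, 0.001], [0.001, 0.001, -1.0]]
force: [-2.0, 0.5, 5.1]
grip_width: 0.04
grip_force: 2.6
```

Deck contact is at 54.7 mm and insert contact at 54.4–54.6 mm, so the insert is flush. I'll lift clear and hand in.

>>> move_arm:
  motion: [0,0,-0.1,0,0,0,-0.06,0,0,-0.3,0,0,0,-0.06,0,0,-0.5,0,0,0,-0.06,0,0,-0.5,0,0,0,-0.06]

```text
clock: 30.2
tcp_pos: [0.5693, -0.0677, 0.1584]
orientation: [[-0.172, 0.985, 0.009], [0.985, 0.172, 0.0], [-0.001, 0.009, -1.0]]
force: [1.0, -0.0, 0.2]
grip_width: 0.0401
grip_force: 0.0
```

```bash
python3 -c "
from bench import r
print(r.hand_in())"
```

```text
the job is handed in; nothing more can be done
None
```

The insert is pressed home at both ends (wrist force up to about 44 N), its top within about 0.3 mm of the deck by touch, and I handed the job in at about 30 s; no verdict came back.

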